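Weigh the tablet caddy on the spring scale under the sink

TASK

Weigh the green tablet caddy: lift it by its handle, hang the handle in the dip of the spring scale's hook, and, still holding it, ease it down slowly until the scale alone carries it, then let go so gently that the pointer does not jump or bounce. Leave it hanging still and clear of the cupboard floor, never knock or press hard on the scale, and leave the other things standing where they are.

Things in the scene. Friction and masses are not known exactly. Their poses are not given: they have to be found in the camera images.
- caddy: Green open caddy full of dishwasher tablets, 85 (x) x 100 (y) x 65 mm high, 0.35 to 0.92 kg; its flip-top lid is folded down on the front (-x) wall and reaches x = -51 mm. Origin: centre of the underside, z up. A rigid arched handle of 10 mm round bar stands over it in its y-z plane: uprights at y = +-48 mm, the bar rising from 125 mm height at the uprights to its apex, 140 mm, at y = 0.
- caddy_bar (a point): Centre of the handle bar at its apex, 140 mm above the caddy's underside; axes as the caddy's. The opening below it (rim at 65 mm height to the bar's underside at 135 mm, 86 mm wide) lets a hook pass through along x, from either side.
- caddy_grip (a point): Where to grip: on the block that stands on the handle's apex, 14 mm (x) by 26 mm (y), from 141 to 191 mm above the caddy's underside. This point is on its middle axis at 174 mm, 34 mm above point caddy_bar; axes as the caddy's. Gripping across y keeps the gripper clear of the scale's column.
- scale: Spring scale fixed to the floor; place and yaw vary. Origin: on the floor below the hook's dip; x points from the hook's free tip towards the column, z up. White column 30 x 50 mm, near face at x = 135 mm, 326 mm high with its cap; a red and grey pointer collar round it spans x = 120 to 179 mm, 32 mm to either side. Foot plate x = 115 to 215 mm, 90 mm wide, 14 mm thick.
- hook_seat (a point): Where the bar's centre rests in the hook's dip (to about 1 mm); 262 mm high when empty, sinks with the hook; axes as the scale's. The orange hook is an 8 mm bar along x: its top is at most 8 mm above this point from x = 120 to 30 mm, falls to 6 mm below it at x = 0, rises to the free tip (x = -34 mm), 16 mm above it. The handle goes over the tip, on along +x, then down.
- pointer (a joint): How far hook and pointer have sunk, m: 0 empty, stop at 0.115. Spring about 90 N/m with light damping (3 N per m/s), so 1 N left in the hand means an 11 mm jump on letting go; it starts to sink at 0.05 N. The load alone sinks it 35 to 100 mm, depending on its weight.
- jar: Empty open amber glass jar, 64 mm across, 95 mm high; bystander. Origin: centre of the underside.
- brush_holder: Yellow toilet brush holder, up to 112 mm across, 140 mm high; bystander. Origin: centre of the underside.
- squeeze_bottle: Capped white squeeze bottle, 60 mm across, 170 mm high; bystander. Origin: centre of the underside.
- grout_brush: Steel grout brush lying along its x axis, 150 by 24 mm, 34 mm high; bystander. Origin: centre of the underside.
Things that resemble listed ones, but are neither listed nor needed, are in the scene too. What is meant by the caddy is not black or pink, and is the larger of those in its own colour.

How it is judged:
On the way, in this order (a step that is already met when the one before it is completed fails the run):
1. the caddy is held up by the gripper, clear of the floor, not yet on the scale (height (world z) of caddy above 0.04 m and contact force between the fingers and caddy above 1 N and value of joint pointer below 0.003 m), for 0.2 s.
2. still held, the handle bar lies in the dip of the hook and has drawn the pointer down at least 15 mm (distance between caddy_bar and hook_seat below 0.012 m and value of joint pointer above 0.015 m and contact force between the fingers and caddy above 0.5 N), for 0.1 s.
3. let go, the caddy hangs on the hook (distance between caddy_bar and hook_seat below 0.012 m and value of joint pointer above 0.015 m and contact force between the fingers and caddy below 0.05 N), for 0.2 s.
At the end, for the whole second after the job is handed in: The caddy hangs free with its handle bar within 12 mm of the hook's dip, upright within 0.2 rad, its underside more than 8 mm off the floor, moving slower than 50 mm/s, and the pointer, drawn down more than 15 mm, is at rest (under 15 mm/s) (distance between caddy_bar and hook_seat below 0.012 m and value of joint pointer above 0.015 m and velocity of joint pointer between -0.015 and 0.015 m/s and linear speed of caddy below 0.05 m/s and angle between caddy's own z axis and vertical below 0.2 rad and height (world z) of caddy above 0.008 m); the robot touches nothing.
It fails at once if the pointer is driven or bounces faster than 80 mm/s (velocity of joint pointer above 0.08 m/s or velocity of joint pointer below -0.08 m/s).
It fails at once if once let go, the pointer jumps: it moves faster than 50 mm/s with the fingers holding the caddy by less than 0.5 N (contact force between the fingers and caddy below 0.5 N and (velocity of joint pointer above 0.05 m/s or velocity of joint pointer below -0.05 m/s)).
It fails at once if the caddy is pressed or knocked against the scale with more than 15 N (contact force between caddy and scale above 15 N).
It fails at once if the robot presses on the scale itself with more than 8 N (contact force between any of the fingers, the arm and scale above 8 N).
It fails at once if the jar, brush holder, squeeze bottle or grout brush is moved more than 30 mm (distance of any of jar, brush_holder, squeeze_bottle, grout_brush from where it was at the start of the episode above 0.03 m).
It also fails if it takes over 69 s, if anything falls off the work surface, if the arm or the gripper's body presses on something with over 40 N, if the wrist force passes 120 N, or if a joint passes its speed limit or range.

ROBOT

A 6-joint arm with a two-finger parallel gripper is mounted at the origin on the work surface. World frame = base frame: x ahead of the robot, y to its left, z up, the work surface at z = 0. Lengths are in m, angles in rad, forces in N, time in s.
With the tool pointing down it reaches from about 0.425 to 0.95 m from the base axis. Payload 3.5 kg.
Tool frame: the origin (TCP) lies midway between the tips of the shut fingers; the grasp point (between the pads) lies 19 mm behind it (manip.pinch_z is the x of the grasp point in the tool frame, in m); x points along the fingers, y is the direction in which the jaws open and shut, and the axes are right-handed (so a half turn about x gives the same grasp; the last joint's range is limited). The gripper opens to 85 mm and grips with 20 to 120 N. Pads are 22 mm wide; open, the fingers measure 114 mm over their backs; the gripper's body (76 mm by 85 mm) begins 54 mm behind the grasp point. The pads swing forward as they close: fully open they stand 13 mm farther back than shut.
Start: joints at [1.164, 0.286, 1.577, -0, 1.279, -0.15], TCP at [0.171, 0.653, 0.21] pointing down, gripper open.
Joint ranges: [-2.77, 2.77], [-0.9, 2.22], [0.21, 2.48], [-1.53, 4.67], [0.24, 2.81], [-2.84, 2.84]. Speed limits (rad/s): [2.79, 2.79, 3.14, 3.14, 3.14, 3.14].

INTERFACE

Orientations are given as a unit quaternion [w, x, y, z].
In Python, from station import manip gives the robot as it stands.
- The arm moves only by the shell command python3 -m crank 'ROWS'. ROWS is JSON, a list of rows, each an object with "delta_pos": the shift along the tool's x, y, z in mm, a list of three; "twist": the turn, a rotation vector about the tool's x, y, z in degrees, a list of three; "jaw": the opening, from 0 (shut) to 1 (fully open). A call has exactly 8 rows; each row shifts and turns the pose as measured when the row begins, along the tool's axes as they then stand; what a row does not reach is not made up. A row lasts 1/10 s, in which the tool goes at most 50 mm and 8.59 degrees, less where a joint would pass 70% of its speed; a pose out of reach is approached as far as the arm can. A call is refused whole if a number of a shift passes 50 or a number of a turn 8.59, either way. A call with a gripper value outside its range is refused whole. The fingers move at their own pace and stop on an object; the grip force is fixed at half the most. Time passes only in rows, so rows that do not move let the fingers close, or fill a call up. It gives the time, the measured TCP pose, the force and the opening at its end, in the units of the state.
- manip.read_state(): the state, without advancing time (a new reading comes with each control period).
- manip.camera(name): name is "scene" or "top" or "wrist"; returns (picture, depth): 420x560x3 uint8, red, green, blue; 420x560 float32, m along the optical axis (not along the pixel's ray), 0 where there is no reading.
- manip.get_calibration(name): a dict with "intrinsics" (3x3 intrinsics, pixels), "pose" (4x4, takes a point from camera to world coordinates). Camera axes: x right, y up, looking along -z (the intrinsics and any distortion apply to the point x, -y, -z); pixel columns grow to the right and rows downward; lengths in m; the calibration is good to about 2 mm. The wrist camera is an equidistant fisheye: a pixel r from the principal point sees the ray r / f radians off the axis. A picture is of the moment at which its call begins: read the wrist's pose just before it. get_calibration takes no time and is no camera call; for the wrist camera it gives the pose at the moment of the call.
- manip.finish_job(): hands the job in, once; it reports no verdict.
The state is a dict: "clock": time; "q": joint angles; "joint_vel": joint speeds; "effort": joint torques, N m; "position": TCP position; "orientation": TCP orientation; "ft_force": force on the tool from outside, world axes, zero at the start; "wrist_torque": the same for the moment, N m; "grip_width": finger opening in m.
Only numpy, scipy, OpenCV 4.12 (cv2) and the standard library are available. Lean on these libraries where they do the work, as an engineer would, in place of code of your own. Each camera call takes 0.05 s, during which the arm holds its last target.

## Working session

There is one attempt and no reset: what is moved stays moved. The work goes in short steps, Python scripts to look and compute and a shell command to move; the robot and the scene stay as the last step left them, time stands still between calls to the robot, and variables do not carry over. Pictures are saved under pics/ and viewed, and the job is handed in when it is done.

```bash
ls; mkdir -p pics; python3 - <<'E'
from station import manip
import cv2, numpy as np
print(manip.read_state())
for n in ['scene','top']:
    p,d=manip.camera(n)
    cv2.imwrite(f'pics/{n}0.png',p[:,:,::-1]); np.savez(f'{n}0.npz',p=p,d=d,K=manip.get_calibration(n)['intrinsics'],T=manip.get_calibration(n)['pose'])
    print(n,manip.get_calibration(n))
print(manip.pinch_z)
E
```

```text
pics
{'clock': 0.0, 'q': array([ 1.16395870e+00,  2.87210351e-01,  1.57821298e+00, -1.93011385e-05,
        1.27859722e+00, -1.49979826e-01]), 'joint_vel': array([-0.00259814, -0.00166555, -0.00029512, -0.00106556,  0.00069517,
        0.0011494 ]), 'effort': array([-1.18051314e-03, -4.05981553e+01, -2.92622888e+01, -1.76750614e-04,
        5.88117764e-03,  3.98229759e-06]), 'position': array([0.17115177, 0.65219156, 0.20819797]), 'orientation': array([ 0.7010534 ,  0.08973435,  0.70151265, -0.09138862]), 'ft_force': array([0.10482176, 0.34942093, 0.09384117]), 'wrist_torque': array([-0.05452887,  0.00752598,  0.04067993]), 'grip_width': 0.08524858839179413}
scene {'intrinsics': array([[534.50445633,   0.        , 276.48086679],
       [  0.        , 534.50445633, 210.74435527],
       [  0.        ,   0.        ,   1.        ]]), 'pose': array([[ 0.71308028, -0.41644052,  0.56399806,  1.52977989],
       [ 0.70099989,  0.43585828, -0.5644703 , -0.9746602 ],
       [-0.01075492,  0.79787522,  0.6027267 ,  1.18879406],
       [ 0.        ,  0.        ,  0.        ,  1.        ]])}
top {'intrinsics': array([[383.3260273 ,   0.        , 283.37535173],
       [  0.        , 383.3260273 , 205.83375608],
       [  0.        ,   0.        ,   1.        ]]), 'pose': array([[-0.01620795,  0.9956596 , -0.09164749,  0.47841826],
       [-0.99985858, -0.01572828,  0.00595376, -0.00762247],
       [ 0.00448646,  0.09173103,  0.99577371,  1.29576019],
       [ 0.        ,  0.        ,  0.        ,  1.        ]])}
-0.0187
```

View pics/scene0.png

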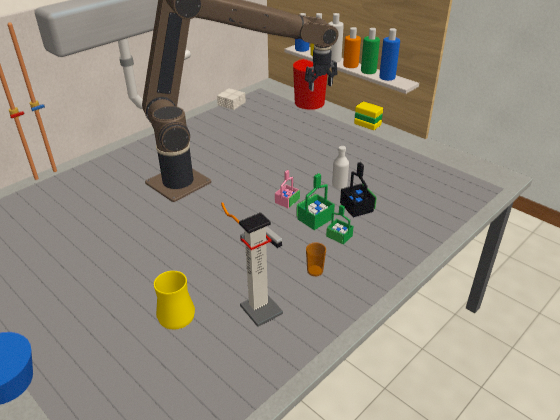

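View pics/top0.png

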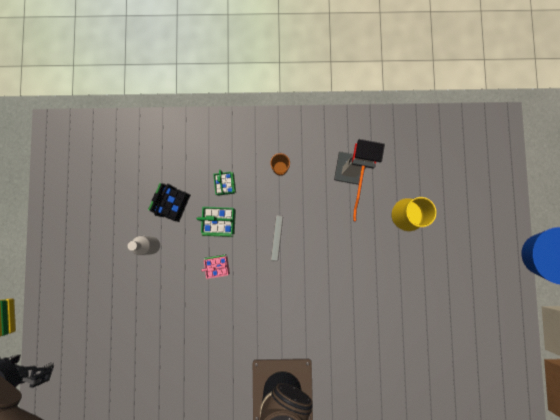

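The scene view shows the scale at about (258,265) with its hook pointing back towards the robot. The big green caddy is at (317,208), with the small green at (340,230), pink at (287,195) and black at (358,198). In the top view they are: caddy (217,221), hook (360,195), grout brush (277,238), jar (280,164), bottle (138,244) and brush holder (413,213). Next I'll measure.

```bash
cat > h.py <<'E'
import numpy as np, cv2
def load(n):
    z=np.load(n+'.npz'); return z['p'],z['d'],z['K'],z['T']
def cloud(d,K,T):
    v,u=np.mgrid[0:d.shape[0],0:d.shape[1]]
    P=np.stack([(u-K[0,2])/K[0,0]*d,-(v-K[1,2])/K[1,1]*d,-d],-1)
    W=P@T[:3,:3].T+T[:3,3]; W[d<=0]=np.nan; return W
def proj(X,K,T):
    c=(np.asarray(X)-T[:3,3])@T[:3,:3]; return np.stack([K[0,0]*c[...,0]/-c[...,2]+K[0,2],K[1,1]*-c[...,1]/-c[...,2]+K[1,2]],-1)
E
python3 - <<'E'
from h import *
for n in ['scene0','top0']:
    p,d,K,T=load(n); W=cloud(d,K,T)
    hsv=cv2.cvtColor(p,cv2.COLOR_RGB2HSV).astype(int)
    tab=(W[...,0]>.2)&(W[...,0]<1.2)&(np.abs(W[...,1])<.8)&(W[...,2]>.006)&(W[...,2]<.45)
    cols={'green':(hsv[...,0]>50)&(hsv[...,0]<90)&(hsv[...,1]>120),'orange':(hsv[...,0]>5)&(hsv[...,0]<16)&(hsv[...,1]>180)}
    for k,m in cols.items():
        mm=(m&tab).astype(np.uint8)
        N,L,S,C=cv2.connectedComponentsWithStats(mm,connectivity=8)
        for i in range(1,N):
            if S[i,4]<15: continue
            q=W[L==i]; print(n,k,S[i],'med',np.nanmedian(q,0).round(3),'min',np.nanpercentile(q,2,0).round(3),'max',np.nanpercentile(q,98,0).round(3))
    mm=tab.astype(np.uint8)
    N,L,S,C=cv2.connectedComponentsWithStats(mm)
    for i in range(1,N):
        if S[i,4]<60: continue
        q=W[L==i]; print(n,'any',S[i],'med',np.nanmedian(q,0).round(3),'min',np.nanpercentile(q,1,0).round(3),'max',np.nanpercentile(q,99,0).round(3))
    a,b,c,e=(250,130,400,330) if n=='scene0' else (180,120,400,285)
    cv2.imwrite(f'pics/{n}_crop.png',cv2.resize(p[b:e,a:c,::-1],(800,600) if n=='top0' else (450,600),interpolation=cv2.INTER_CUBIC))
E
```

```text
scene0 green [ 297  173   56   71 1271] med [0.59  0.18  0.046] min [0.508 0.146 0.008] max [0.713 0.25  0.182]
scene0 green [367 189   9  20  27] med [0.673 0.385 0.06 ] min [0.631 0.377 0.018] max [0.68  0.403 0.07 ]
scene0 green [289 191  11  16  88] med [0.436 0.21  0.029] min [0.428 0.179 0.01 ] max [0.447 0.248 0.048]
scene0 orange [224 210  15  13  29] med [ 0.598 -0.216  0.264] min [ 0.551 -0.225  0.255] max [ 0.625 -0.207  0.272]
scene0 orange [312 243  14  29 168] med [0.744 0.007 0.072] min [ 0.708 -0.029  0.03 ] max [0.761 0.026 0.095]
scene0 any [321  43  12  22 150] med [0.208 0.642 0.398] min [0.2   0.61  0.358] max [0.229 0.675 0.449]
scene0 any [ 297  144   81  100 3280] med [0.588 0.25  0.049] min [0.457 0.146 0.007] max [0.712 0.445 0.188]
scene0 any [275 170  26  37 497] med [0.406 0.204 0.036] min [0.33  0.168 0.007] max [0.445 0.252 0.133]
scene0 any [ 221  202   62  124 2845] med [ 0.723 -0.245  0.149] min [ 0.507 -0.286  0.007] max [0.775 0.011 0.328]
scene0 any [306 241  21  35 564] med [ 0.736 -0.015  0.068] min [ 0.7   -0.036  0.007] max [0.761 0.028 0.098]
[... 1259 characters left out ...]
1 -0.425  0.075] min [ 0.511 -0.482  0.006] max [ 0.612 -0.378  0.143]
top0 any [197 205  39  32 997] med [0.545 0.196 0.048] min [0.5   0.148 0.008] max [0.592 0.249 0.193]
top0 any [270 214  13  47 337] med [0.489 0.008 0.034] min [ 0.418 -0.01   0.008] max [0.565 0.028 0.04 ]
top0 any [126 236  36  19 503] med [0.474 0.415 0.112] min [0.446 0.399 0.006] max [0.502 0.454 0.173]
top0 any [527 243  10  26 126] med [ 0.422 -0.797  0.084] min [ 0.386 -0.8    0.053] max [ 0.456 -0.791  0.095]
top0 any [202 254  28  25 503] med [0.403 0.205 0.034] min [0.367 0.169 0.009] max [0.437 0.244 0.138]
top0 any [  0 361  14  10  87] med [0.205 0.634 0.379] min [0.2   0.626 0.36 ] max [0.21  0.652 0.403]
```

View pics/top0_crop.png

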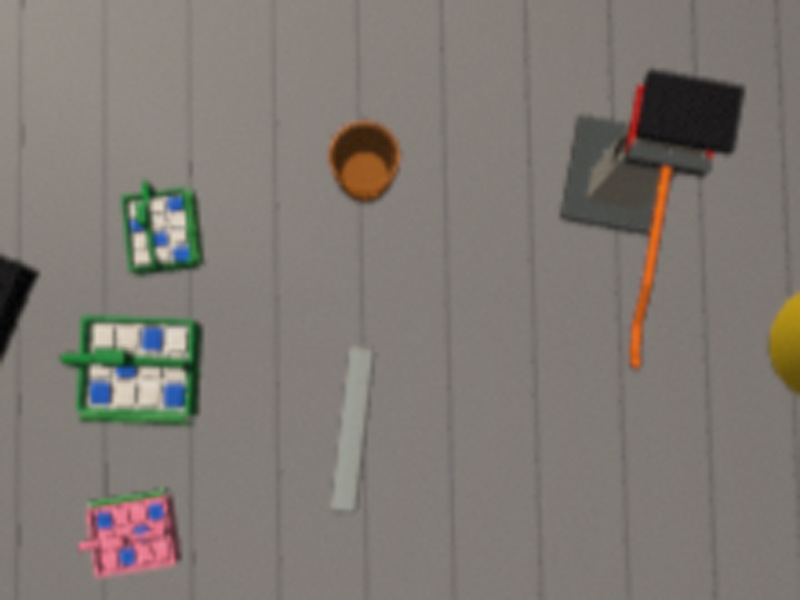

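View pics/scene0_crop.png

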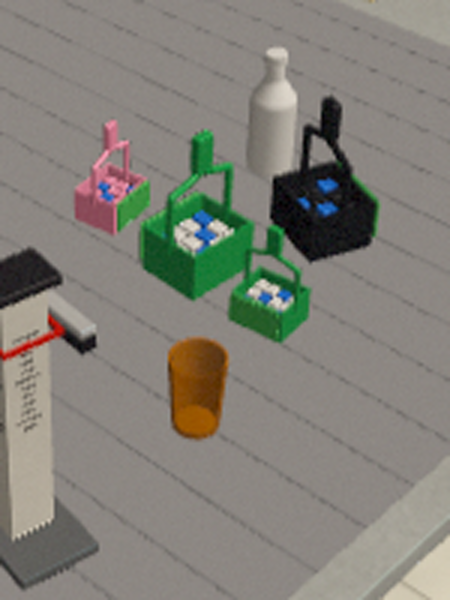

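Top crop: the caddy's block is at crop (105,357), handle along the image row, so its y axis is close to world y. The hook runs from (665,165) to (637,365) in the crop. Next I'll fit both poses.

```bash
python3 - <<'E'
from h import *
from scipy.spatial.transform import Rotation as Rn
from station import manip
for n in ['scene0','top0']:
    p,d,K,T=load(n); W=cloud(d,K,T)
    hsv=cv2.cvtColor(p,cv2.COLOR_RGB2HSV).astype(int)
    g=(hsv[...,0]>50)&(hsv[...,0]<90)&(hsv[...,1]>100)
    box=(W[...,0]>.48)&(W[...,0]<.615)&(W[...,1]>.13)&(W[...,1]<.27)
    b=W[g&box&(W[...,2]>.15)]; print(n,'block',len(b),np.nanmedian(b,0).round(4),b.min(0).round(4),b.max(0).round(4))
    hd=W[g&box&(W[...,2]>.08)&(W[...,2]<.145)]; 
    if len(hd): print('handle x',np.polyfit(hd[:,1],hd[:,0],1).round(4),np.median(hd,0).round(4))
    r=W[box&(W[...,2]>.052)&(W[...,2]<.075)]; print('rim',len(r),r.min(0),r.max(0), cv2.minAreaRect((r[:,:2]*1000).astype(np.float32)))
    o=(hsv[...,0]>5)&(hsv[...,0]<16)&(hsv[...,1]>150)&(W[...,1]<-.15)&(W[...,2]>.2)&(W[...,2]<.35)
    h=W[o]; 
    l=cv2.fitLine(h[:,:2].astype(np.float32),cv2.DIST_HUBER,0,.01,.01).ravel(); l=l*np.sign(l[0]) if 0 else l
    dr=l[:2]*np.sign(l[0]); print('hook yaw',np.degrees(np.arctan2(dr[1],dr[0])),'pt',l[2:],'n',len(h))
    s=(h[:,:2]-l[2:])@dr
    for a in np.arange(s.min(),s.max(),.012):
        m=(s>=a)&(s<a+.012)
        if m.any(): print('   s',round(a,3),np.median(h[m],0).round(4))
    cap=W[(W[...,2]>.315)&(W[...,2]<.335)&(W[...,1]<-.15)&(W[...,1]>-.33)&(W[...,0]>.6)&(W[...,0]<.85)]
    print('cap',len(cap),cap.mean(0),cv2.minAreaRect((cap[:,:2]*1000).astype(np.float32)))
s=manip.read_state(); R=Rn.from_quat(s['orientation'],scalar_first=True).as_matrix(); print(R.round(3))
E
```

```text
scene0 block 82 [0.5568 0.1955 0.1729] [0.5446 0.1851 0.1504] [0.5636 0.216  0.1945]
handle x [0.0648 0.5415] [0.5543 0.181  0.1254]
rim 299 [0.49691519 0.14279011 0.05211013] [0.5997587  0.25782211 0.07450666] ((551.0142822265625, 199.4661865234375), (112.44367980957031, 99.10628509521484), 83.38581848144531)
hook yaw 8.368508 pt [-0.22380392 -0.33435488] n 253
   s -0.227 [-0.4371 -0.3816  0.2615]
   s -0.215 [-0.4322 -0.3774  0.2608]
   s -0.203 [-0.4277 -0.3018  0.2686]
   s -0.191 [-0.4137 -0.3405  0.3208]
   s 0.769 [ 0.5362 -0.2045  0.2746]
   s 0.781 [ 0.552  -0.2071  0.2585]
   s 0.793 [ 0.5674 -0.2124  0.2572]
   s 0.805 [ 0.5781 -0.214   0.2614]
   s 0.817 [ 0.5919 -0.2164  0.2666]
   s 0.829 [ 0.6009 -0.2166  0.2675]
   s 0.841 [ 0.6157 -0.2209  0.2651]
   s 0.853 [ 0.6255 -0.2237  0.2691]
cap 386 [ 0.71442547 -0.24089295  0.32464231] ((710.7882080078125, -237.4829864501953), (72.27899169921875, 54.36729049682617), 78.2331314086914)
top0 block 41 [0.5483 0.1975 0.1906] [0.543  0.1865 0.1513] [0.5543 0.2131 0.1951]
handle x [0.0648 0.5366] [0.5489 0.1868 0.1328]
rim 255 [0
[... 229 characters left out ...]
.079 [ 0.5368 -0.2022  0.2746]
   s -0.067 [ 0.5482 -0.2052  0.2626]
   s -0.055 [ 0.5622 -0.2081  0.2577]
   s -0.043 [ 0.573  -0.2098  0.2591]
   s -0.031 [ 0.5858 -0.2127  0.2659]
   s -0.019 [ 0.5967 -0.2153  0.2681]
   s -0.007 [ 0.6072 -0.2166  0.2684]
   s 0.005 [ 0.6185 -0.2192  0.2688]
   s 0.017 [ 0.6311 -0.2218  0.2701]
   s 0.029 [ 0.6427 -0.2248  0.2708]
   s 0.041 [ 0.6542 -0.2262  0.2679]
   s 0.053 [ 0.6659 -0.2288  0.269 ]
   s 0.065 [ 0.6767 -0.2316  0.2696]
cap 533 [ 0.70863179 -0.23735039  0.32587134] ((709.5902099609375, -238.4594268798828), (70.8734359741211, 50.277076721191406), 79.39025115966797)
[[-0.001  0.254  0.967]
 [-0.002  0.967 -0.254]
 [-1.    -0.002 -0.   ]]
```

The estimates agree with each other. The hook yaw is −11.6° and the seat is at about (0.563, −0.208), checked from both the cap and the dip. The caddy is at (0.549, 0.1975) with yaw about −3.5°. I'm moving over it, with a slight rise first.

```bash
python3 -m crank '[{"delta_pos":[-10,-10,15],"twist":[0,0,0],"jaw":1},{"delta_pos":[-10,-28,38],"twist":[0,0,0],"jaw":1},{"delta_pos":[-10,-28,38],"twist":[0,0,0],"jaw":1},{"delta_pos":[-10,-28,38],"twist":[0,0,0],"jaw":1},{"delta_pos":[-10,-28,38],"twist":[0,0,0],"jaw":1},{"delta_pos":[-10,-28,38],"twist":[0,0,0],"jaw":1},{"delta_pos":[0,-28,38],"twist":[0,0,0],"jaw":1},{"delta_pos":[0,-28,38],"twist":[0,0,0],"jaw":1}]'
cat > g.py <<'E'
import sys,numpy as np
from station import manip
from scipy.spatial.transform import Rotation as Rn
s=manip.read_state(); R=Rn.from_quat(s['orientation'],scalar_first=True).as_matrix()
print('clk',s['clock'],'pos',s['position'].round(4),'F',s['ft_force'].round(2),'w',round(s['grip_width'],4),'yaw y',np.degrees(np.arctan2(-R[0,1],R[1,1])).round(2),'down',R[:,0].round(4),'q',s['q'].round(2))
if len(sys.argv)>4:
    t=np.array([float(a) for a in sys.argv[1:4]]); print('tool delta mm',(R.T@(t-s['position'])*1000).round(1),'twist x',round(-(float(sys.argv[4])-np.degrees(np.arctan2(-R[0,1],R[1,1]))),2))
E
python3 g.py .549 .1975 .25 -3.5
```

```text
clock: 0.9
position: [0.3964, 0.3707, 0.2722]
orientation: [0.703, 0.085, 0.701, -0.09]
ft_force: [0.7, 1.4, 0.2]
grip_width: 0.0853
clk 0.9 pos [0.3964 0.3707 0.2722] F [0.74 1.4  0.21] w 0.0853 yaw y -14.19 down [ 0.0022 -0.0067 -1.    ] q [ 0.57 -0.05  1.83 -0.01  1.36 -0.75]
tool delta mm [  23.7 -130.4  190.3] twist x -10.69
```

```bash
python3 -m crank '[{"delta_pos":[0,-28,40],"twist":[0,0,0],"jaw":1},{"delta_pos":[0,-28,40],"twist":[0,0,0],"jaw":1},{"delta_pos":[0,-28,40],"twist":[0,0,0],"jaw":1},{"delta_pos":[0,-26,38],"twist":[0,0,0],"jaw":1},{"delta_pos":[0,-15,22],"twist":[0,0,0],"jaw":1},{"delta_pos":[0,0,0],"twist":[-5,0,0],"jaw":1},{"delta_pos":[0,0,0],"twist":[-5,0,0],"jaw":1},{"delta_pos":[0,0,0],"twist":[0,0,0],"jaw":1}]'
python3 g.py .549 .1975 .25 -3.5
python3 - <<'E'
from station import manip
import cv2,numpy as np
c=manip.get_calibration('wrist'); p,d=manip.camera('wrist'); np.savez('wrist0.npz',p=p,d=d,K=c['intrinsics'],T=c['pose']); cv2.imwrite('pics/wrist0.png',p[:,:,::-1]); print(c)
E
```

```text
clock: 1.7
position: [0.5447, 0.1856, 0.2782]
orientation: [0.709, 0.026, 0.704, -0.033]
ft_force: [-0.1, 0.4, 0.1]
grip_width: 0.0853
clk 1.7 pos [0.5447 0.1856 0.2782] F [-0.15  0.38  0.13] w 0.0853 yaw y -4.75 down [ 0.0074 -0.01   -0.9999] q [ 0.16  0.02  1.75 -0.01  1.36 -1.33]
tool delta mm [28.1 12.4  3.1] twist x -1.25
{'intrinsics': array([[325.1922621 ,   0.        , 279.172773  ],
       [  0.        , 325.1922621 , 206.97555893],
       [  0.        ,   0.        ,   1.        ]]), 'pose': array([[ 0.08334456, -0.95316145, -0.29075236,  0.47231521],
       [ 0.99648269,  0.07716371,  0.0326805 ,  0.19339078],
       [-0.00871427, -0.29245343,  0.95624006,  0.44138601],
       [ 0.        ,  0.        ,  0.        ,  1.        ]])}
```

View pics/wrist0.png

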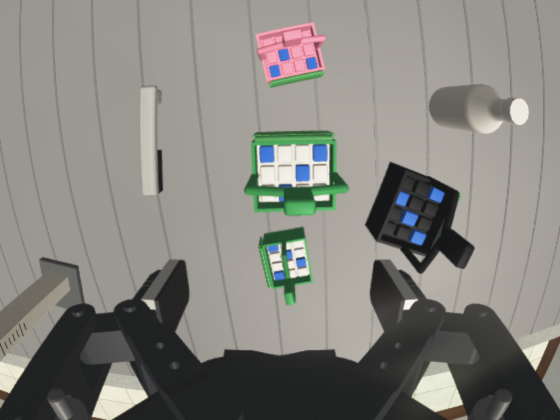

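The wrist picture shows the caddy centred between the jaws at (295,175). The block's top is at (300,200), and the lid is folded on the robot's side. I'll refine with the fisheye depth.

```bash
cat >> h.py <<'E'
def fcloud(d,K,T):
    v,u=np.mgrid[0:d.shape[0],0:d.shape[1]]; a=(u-K[0,2])/K[0,0]; b=(v-K[1,2])/K[1,1]; th=np.hypot(a,b)+1e-9
    k=np.where(th<1.4,np.tan(np.minimum(th,1.4))/th,0)
    P=np.stack([a*k*d,-b*k*d,-d],-1); W=P@T[:3,:3].T+T[:3,3]; W[(d<=0)|(th>1.4)]=np.nan; return W
E
python3 - <<'E'
from h import *
p,d,K,T=load('wrist0'); W=fcloud(d,K,T)
hsv=cv2.cvtColor(p,cv2.COLOR_RGB2HSV).astype(int)
g=(hsv[...,0]>50)&(hsv[...,0]<90)&(hsv[...,1]>100)
box=(W[...,0]>.48)&(W[...,0]<.615)&(W[...,1]>.13)&(W[...,1]<.27)
t=W[g&box&(W[...,2]>.188)]; print('blocktop',len(t),t.mean(0).round(4),t.min(0).round(4),t.max(0).round(4),cv2.minAreaRect((t[:,:2]*1000).astype(np.float32)))
h=W[g&box&(W[...,2]>.12)&(W[...,2]<.15)]; print('bar',np.polyfit(h[:,1],h[:,0],1),h.mean(0),h.min(0),h.max(0))
r=W[box&(W[...,2]>.058)&(W[...,2]<.072)]; print('rim',r.min(0),r.max(0),cv2.minAreaRect((r[:,:2]*1000).astype(np.float32)))
E
```

```text
blocktop 460 [0.5499 0.2012 0.1901] [0.5432 0.1885 0.188 ] [0.5571 0.2141 0.1924] ((550.0244750976562, 201.39276123046875), (25.438488006591797, 12.910530090332031), 84.59245300292969)
bar [0.05510895 0.53852566] [0.54956491 0.20031679 0.13400621] [0.54320064 0.14985415 0.12066871] [0.5577256  0.25233948 0.14998589]
rim [0.49800259 0.14953353 0.05804603] [0.5952944  0.25269461 0.0714694 ] ((546.4816284179688, 201.13511657714844), (100.90020751953125, 93.11795043945312), 87.08213806152344)
```

```bash
cat >> g.py <<'E'
    y=np.radians(float(sys.argv[4])); Rd=np.array([[0,-np.sin(y),np.cos(y)],[0,np.cos(y),np.sin(y)],[-1,0,0]])
    print('twist',np.degrees(Rn.from_matrix(R.T@Rd).as_rotvec()).round(2))
E
python3 g.py .550 .200 .2 -3.5
```

```text
clk 1.75 pos [0.5447 0.1858 0.2783] F [-0.48 -0.22  0.35] w 0.0853 yaw y -4.81 down [ 0.0075 -0.0101 -0.9999] q [ 0.16  0.02  1.75 -0.01  1.36 -1.33]
tool delta mm [78.2 15.3  3.5] twist x -1.31
twist [-1.31  0.47  0.55]
```

```bash
python3 -m crank '[{"delta_pos":[0,8,2],"twist":[-1.3,0.5,0.6],"jaw":1},{"delta_pos":[0,7,2],"twist":[0,0,0],"jaw":1},{"delta_pos":[20,0,0],"twist":[0,0,0],"jaw":1},{"delta_pos":[30,0,0],"twist":[0,0,0],"jaw":1},{"delta_pos":[20,0,0],"twist":[0,0,0],"jaw":1},{"delta_pos":[0,0,0],"twist":[0,0,0],"jaw":1},{"delta_pos":[0,0,0],"twist":[0,0,0],"jaw":1},{"delta_pos":[0,0,0],"twist":[0,0,0],"jaw":1}]'
python3 g.py .550 .200 .1555 -3.5
```

```text
clock: 2.55
position: [0.5509, 0.2063, 0.2101]
orientation: [0.708, 0.023, 0.705, -0.02]
ft_force: [-0.0, -0.2, -0.8]
grip_width: 0.0855
clk 2.55 pos [0.5509 0.2063 0.2101] F [-0.01 -0.21 -0.85] w 0.0855 yaw y -3.44 down [ 0.0044  0.0042 -1.    ] q [ 0.18  0.09  1.8   0.    1.24 -1.33]
tool delta mm [54.5 -6.6 -0.8] twist x 0.06
twist [ 0.06  0.24 -0.25]
```

```bash
python3 -m crank '[{"delta_pos":[0,-6,-1],"twist":[0,0.2,-0.2],"jaw":1},{"delta_pos":[10,0,0],"twist":[0,0,0],"jaw":1},{"delta_pos":[18,0,0],"twist":[0,0,0],"jaw":1},{"delta_pos":[16,0,0],"twist":[0,0,0],"jaw":1},{"delta_pos":[6,0,0],"twist":[0,0,0],"jaw":1},{"delta_pos":[0,0,0],"twist":[0,0,0],"jaw":1},{"delta_pos":[0,0,0],"twist":[0,0,0],"jaw":1},{"delta_pos":[0,0,0],"twist":[0,0,0],"jaw":1}]'
python3 g.py .550 .200 .1555 -3.5
```

```text
clock: 3.35
position: [0.5534, 0.2001, 0.1643]
orientation: [0.711, 0.023, 0.702, -0.021]
ft_force: [0.3, 0.3, 0.5]
grip_width: 0.0856
clk 3.35 pos [0.5534 0.2001 0.1643] F [0.32 0.27 0.53] w 0.0856 yaw y -3.51 down [ 0.0122  0.0027 -0.9999] q [ 0.17  0.13  1.84  0.    1.15 -1.34]
tool delta mm [ 8.8 -0.4 -3.5] twist x -0.01
twist [-0.01  0.69 -0.2 ]
```

```bash
python3 -m crank '[{"delta_pos":[4,0,-2],"twist":[0,0.5,-0.1],"jaw":1},{"delta_pos":[4,0,-2],"twist":[0,0.2,0],"jaw":1},{"delta_pos":[0,0,0],"twist":[0,0,0],"jaw":1},{"delta_pos":[0,0,0],"twist":[0,0,0],"jaw":1},{"delta_pos":[0,0,0],"twist":[0,0,0],"jaw":0.7},{"delta_pos":[0,0,0],"twist":[0,0,0],"jaw":0.5},{"delta_pos":[0,0,0],"twist":[0,0,0],"jaw":0.5},{"delta_pos":[0,0,0],"twist":[0,0,0],"jaw":0.5}]'
python3 g.py .550 .200 .1555 -3.5
python3 - <<'E'
from station import manip
import cv2,numpy as np
c=manip.get_calibration('wrist'); p,d=manip.camera('wrist'); np.savez('wrist1.npz',p=p,d=d,K=c['intrinsics'],T=c['pose']); cv2.imwrite('pics/wrist1.png',p[:,:,::-1])
E
```

```text
clock: 4.15
position: [0.5503, 0.2007, 0.1579]
orientation: [0.708, 0.022, 0.706, -0.021]
ft_force: [-0.5, -0.9, -0.1]
grip_width: 0.0426
clk 4.15 pos [0.5503 0.2007 0.1579] F [-0.48 -0.87 -0.1 ] w 0.0426 yaw y -3.5 down [ 0.0026  0.0023 -1.    ] q [ 0.18  0.14  1.85  0.    1.15 -1.33]
tool delta mm [ 2.3 -0.8 -0.3] twist x 0.0
twist [ 0.    0.14 -0.14]
```

View pics/wrist1.png

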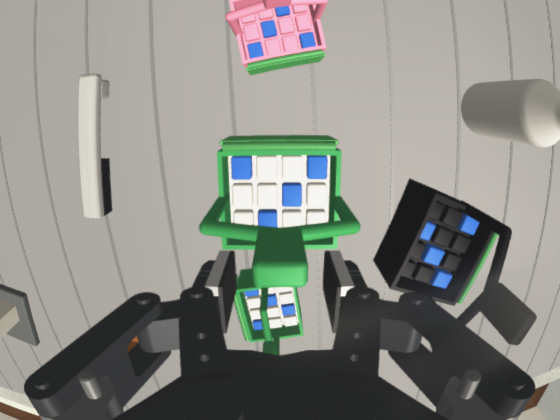

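The block at (280,255) sits centred between the pads at (225,285) and (337,285). I'll check fore and aft against the finger depths.

```bash
python3 - <<'E'
from h import *
p,d,K,T=load('wrist1'); W=fcloud(d,K,T)
hsv=cv2.cvtColor(p,cv2.COLOR_RGB2HSV).astype(int)
g=(hsv[...,0]>50)&(hsv[...,0]<90)&(hsv[...,1]>100)
box=(W[...,0]>.48)&(W[...,0]<.615)&(W[...,1]>.13)&(W[...,1]<.27)
t=W[g&box&(W[...,2]>.187)]; print('blocktop',len(t),t.mean(0).round(4),t.min(0).round(4),t.max(0).round(4),cv2.minAreaRect((t[:,:2]*1000).astype(np.float32)))
for (u0,u1) in [(210,238),(322,352)]:
    f=W[250:330,u0:u1].reshape(-1,3); f=f[(f[:,2]>.15)&(f[:,2]<.26)]; 
    for z in (.155,.165,.175,.185,.195,.205): 
        q=f[np.abs(f[:,2]-z)<.005]
        if len(q): print(u0,z,len(q),q.min(0).round(4),q.max(0).round(4))
E
```

```text
blocktop 1432 [0.5493 0.2009 0.1899] [0.5426 0.1879 0.187 ] [0.5573 0.2139 0.1921] ((550.3865966796875, 200.94447326660156), (25.610231399536133, 14.456245422363281), 86.5897445678711)
210 0.185 194 [0.5383 0.1693 0.1809] [0.5605 0.1802 0.19  ]
210 0.195 316 [0.5378 0.1698 0.19  ] [0.5612 0.1804 0.2   ]
210 0.205 379 [0.5377 0.1733 0.2   ] [0.5608 0.1805 0.21  ]
322 0.185 198 [0.5413 0.2213 0.1814] [0.5632 0.2344 0.19  ]
322 0.195 339 [0.5411 0.2213 0.1901] [0.5636 0.2335 0.2   ]
322 0.205 379 [0.541  0.2212 0.2   ] [0.5637 0.232  0.21  ]
```

```bash
cat > avg.py <<'E'
import sys,numpy as np
from station import manip
F=[];E=[];P=[]
for i in range(int(sys.argv[1])):
    s=manip.read_state(); F.append(s['ft_force']); E.append(s['effort']); P.append(s['position']); manip.camera('wrist')
F=np.array(F); print('F',F.mean(0).round(3),'sd',F.std(0).round(2),'eff',np.mean(E,0).round(3),'sd',np.std(E,0).round(3),'pos',np.mean(P,0).round(4),np.std(P,0).round(4))
E
python3 avg.py 16
python3 -m crank '[{"delta_pos":[2,0,0],"twist":[0,0,0],"jaw":0.5},{"delta_pos":[0,0,0],"twist":[0,0,0],"jaw":0.4},{"delta_pos":[0,0,0],"twist":[0,0,0],"jaw":0.33},{"delta_pos":[0,0,0],"twist":[0,0,0],"jaw":0.25},{"delta_pos":[0,0,0],"twist":[0,0,0],"jaw":0},{"delta_pos":[0,0,0],"twist":[0,0,0],"jaw":0},{"delta_pos":[0,0,0],"twist":[0,0,0],"jaw":0},{"delta_pos":[0,0,0],"twist":[0,0,0],"jaw":0}]'
python3 g.py .550 .200 .1555 -3.5
```

```text
F [-0.072 -0.068 -0.181] sd [0.43 0.67 0.47] eff [ 0.000e+00 -3.334e+01 -2.784e+01  3.000e-03 -6.000e-03  0.000e+00] sd [0.001 0.009 0.009 0.    0.    0.   ] pos [0.5503 0.2007 0.1578] [0. 0. 0.]
clock: 5.8
position: [0.5503, 0.2011, 0.1558]
orientation: [0.708, 0.023, 0.706, -0.021]
ft_force: [-0.3, -0.1, 0.3]
grip_width: 0.0242
clk 5.8 pos [0.5503 0.2011 0.1558] F [-0.31 -0.08  0.32] w 0.0242 yaw y -3.5 down [ 0.0027  0.0028 -1.    ] q [ 0.18  0.14  1.85  0.    1.15 -1.33]
tool delta mm [ 0.3 -1.1 -0.2] twist x 0.0
twist [-0.    0.14 -0.17]
```

The grip is on the block, at 24 mm width. Lifting straight up.

```bash
python3 -m crank '[{"delta_pos":[-3,0,0],"twist":[0,0,0],"jaw":0},{"delta_pos":[-10,0,0],"twist":[0,0,0],"jaw":0},{"delta_pos":[-20,0,0],"twist":[0,0,0],"jaw":0},{"delta_pos":[-30,0,0],"twist":[0,0,0],"jaw":0},{"delta_pos":[-30,0,0],"twist":[0,0,0],"jaw":0},{"delta_pos":[-30,0,0],"twist":[0,0,0],"jaw":0},{"delta_pos":[-20,0,0],"twist":[0,0,0],"jaw":0},{"delta_pos":[-8,0,0],"twist":[0,0,0],"jaw":0}]'
python3 avg.py 16
python3 g.py .550 .200 .31 -3.5
```

```text
clock: 6.6
position: [0.5431, 0.1989, 0.2998]
orientation: [0.698, 0.02, 0.716, -0.023]
ft_force: [0.1, 0.6, -5.9]
grip_width: 0.0239
F [ 0.106  0.041 -6.093] sd [0.45 0.36 0.54] eff [-6.0000e-03 -3.4858e+01 -3.3334e+01  2.0000e-03  1.5000e-01  0.0000e+00] sd [0.042 1.124 1.045 0.012 0.048 0.   ] pos [0.5424 0.1987 0.2971] [0.0005 0.0001 0.0015]
clk 7.4 pos [0.5427 0.1988 0.2977] F [-0.3  -0.23 -4.17] w 0.0242 yaw y -3.5 down [-0.0284 -0.0038 -0.9996] q [ 0.18  0.03  1.7   0.    1.43 -1.33]
tool delta mm [-12.5   1.6   6.9] twist x -0.0
twist [-0.   -1.61  0.31]
```

```bash
python3 -m crank '[{"delta_pos":[-12,-10,5],"twist":[0,-1,0.2],"jaw":0},{"delta_pos":[0,-20,-1],"twist":[0,-0.6,0],"jaw":0},{"delta_pos":[0,-35,-3],"twist":[1,0,0],"jaw":0},{"delta_pos":[0,-45,-4],"twist":[2,0,0],"jaw":0},{"delta_pos":[0,-45,-4],"twist":[2,0,0],"jaw":0},{"delta_pos":[0,-45,-4],"twist":[2,0,0],"jaw":0},{"delta_pos":[0,-40,-4],"twist":[1,0,0],"jaw":0},{"delta_pos":[0,-25,-2],"twist":[0,0,0],"jaw":0}]'
python3 g.py .489 -.1926 .312 -11.66
```

```text
clock: 8.2
position: [0.4953, -0.0721, 0.319]
orientation: [0.709, 0.068, 0.698, -0.072]
ft_force: [0.2, 0.8, -5.9]
grip_width: 0.0239
clk 8.2 pos [ 0.4953 -0.0721  0.319 ] F [ 0.23  0.77 -5.88] w 0.0239 yaw y -11.42 down [ 0.0159 -0.0076 -0.9998] q [-0.35 -0.18  1.87 -0.    1.44 -1.72]
tool delta mm [   7.8 -119.3   17.6] twist x 0.24
twist [0.24 0.98 0.24]
```

```bash
python3 -m crank '[{"delta_pos":[2,-25,4],"twist":[0,0.3,0],"jaw":0},{"delta_pos":[2,-35,5],"twist":[0,0.3,0],"jaw":0},{"delta_pos":[1,-30,4],"twist":[0,0,0],"jaw":0},{"delta_pos":[0,-18,3],"twist":[0,0,0],"jaw":0},{"delta_pos":[0,-6,1],"twist":[0,0,0],"jaw":0},{"delta_pos":[0,0,0],"twist":[0,0,0],"jaw":0},{"delta_pos":[0,0,0],"twist":[0,0,0],"jaw":0},{"delta_pos":[0,0,0],"twist":[0,0,0],"jaw":0}]'
python3 avg.py 20
python3 g.py .489 -.1926 .312 -11.66
python3 - <<'E'
from station import manip
import cv2,numpy as np
for n in ['wrist','top','scene']:
    c=manip.get_calibration(n); p,d=manip.camera(n); np.savez(n+'2.npz',p=p,d=d,K=c['intrinsics'],T=c['pose'])
    if n=='top': p=cv2.resize(p[120:285,300:460],(640,660))[:600]
    cv2.imwrite(f'pics/{n}2.png',p[:,:,::-1])
E
```

```text
clock: 9.0
position: [0.4859, -0.1993, 0.3242]
orientation: [0.709, 0.068, 0.697, -0.078]
ft_force: [1.0, -0.3, -5.6]
grip_width: 0.0247
F [-0.051  0.181 -5.794] sd [0.52 0.45 0.49] eff [-3.2000e-02 -2.8529e+01 -3.3969e+01 -3.2000e-02 -9.4000e-02  0.0000e+00] sd [0.122 0.089 0.034 0.015 0.015 0.001] pos [ 0.4858 -0.1998  0.3239] [0.0001 0.0004 0.0001]
clk 10.0 pos [ 0.4858 -0.2002  0.3239] F [ 0.53  0.04 -5.65] w 0.0242 yaw y -11.95 down [ 0.0151 -0.0164 -0.9998] q [-0.58 -0.13  1.81 -0.01  1.44 -1.94]
tool delta mm [11.8  8.2  1.4] twist x -0.29
twist [-0.28  1.04  0.75]
```

View pics/wrist2.png

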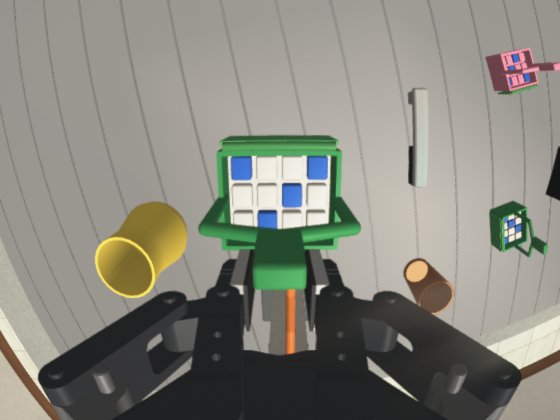

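View pics/scene2.png

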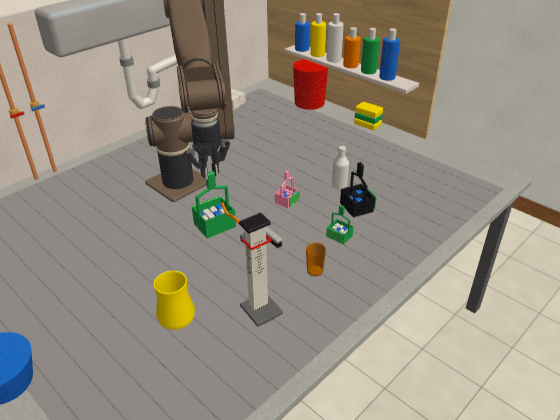

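In the wrist view the hook at (290,300) lies just right of the block, before correction. In the scene view the caddy is held up in front of the hook tip. I'll square up the tilt and lateral offset.

```bash
python3 -m crank '[{"delta_pos":[4,4,0],"twist":[0,0.5,0.4],"jaw":0},{"delta_pos":[4,4,0],"twist":[-0.3,0.5,0.3],"jaw":0},{"delta_pos":[3,0,0],"twist":[0,0,0],"jaw":0},{"delta_pos":[0,0,0],"twist":[0,0,0],"jaw":0},{"delta_pos":[0,0,0],"twist":[0,0,0],"jaw":0},{"delta_pos":[0,0,0],"twist":[0,0,0],"jaw":0},{"delta_pos":[0,0,0],"twist":[0,0,0],"jaw":0},{"delta_pos":[0,0,0],"twist":[0,0,0],"jaw":0}]'
python3 g.py .489 -.1926 .312 -11.66
python3 - <<'E'
from station import manip
from h import *
c=manip.get_calibration('wrist'); s=manip.read_state(); p,d=manip.camera('wrist'); K,T=c['intrinsics'],c['pose']; W=fcloud(d,K,T)
np.savez('wrist3.npz',p=p,d=d,K=K,T=T)
hsv=cv2.cvtColor(p,cv2.COLOR_RGB2HSV).astype(int)
g=(hsv[...,0]>50)&(hsv[...,0]<90)&(hsv[...,1]>100)
o=(hsv[...,0]>3)&(hsv[...,0]<16)&(hsv[...,1]>150)&(W[...,2]>.22)&(W[...,2]<.3)
near=np.linalg.norm(W[...,:2]-s['position'][:2],axis=-1)<.08
t=W[g&near&(W[...,2]>s['position'][2]+.028)]; print('blocktop',len(t),t.mean(0),cv2.minAreaRect((t[:,:2]*1000).astype(np.float32)))
hd=W[g&near&(np.abs(W[...,2]-s['position'][2]+.02)<.014)]; print('bar z',hd.max(0),hd.min(0))
from scipy.spatial.transform import Rotation as Rn
h=W[o]; print('hook',len(h),np.median(h,0))
l=cv2.fitLine(h[:,:2].astype(np.float32),cv2.DIST_HUBER,0,.001,.001).ravel(); dr=l[:2]*np.sign(l[0]); print('yaw',np.degrees(np.arctan2(dr[1],dr[0])),'y at x=.5626:',l[3]+(.5626-l[2])*dr[1]/dr[0])
for a in np.arange(.52,.68,.012):
    m=np.abs(h[:,0]-a)<.006
    if m.any(): print(np.median(h[m],0).round(4),m.sum())
E
```

```text
clock: 10.95
position: [0.4878, -0.1917, 0.3115]
orientation: [0.703, 0.072, 0.704, -0.071]
ft_force: [-0.6, 1.0, -5.2]
grip_width: 0.0238
clk 10.95 pos [ 0.4878 -0.1917  0.3115] F [-0.61  1.02 -5.18] w 0.0238 yaw y -11.6 down [-1.e-03  4.e-04 -1.e+00] q [-0.57 -0.11  1.82 -0.    1.44 -1.94]
tool delta mm [-0.5 -0.6  1.4] twist x 0.06
twist [ 0.06 -0.06 -0.01]
blocktop 1624 [ 0.48656015 -0.19096225  0.34518865] ((487.80352783203125, -191.32958984375), (24.16860580444336, 14.072375297546387), 78.60954284667969)
bar z [ 0.50106237 -0.14057262  0.30542453] [ 0.47351122 -0.24198634  0.2774754 ]
hook 586 [ 0.57450459 -0.21007494  0.26242294]
yaw -11.931984 y at x=.5626: -0.20752487
[ 0.5358 -0.2019  0.2766] 14
[ 0.5464 -0.2041  0.2636] 50
[ 0.555  -0.2058  0.2591] 81
[ 0.5681 -0.2089  0.2575] 142
[ 0.58   -0.2112  0.2628] 139
[ 0.5912 -0.2137  0.2672] 111
[ 0.601  -0.2152  0.2679] 49
```

All agree: seat (0.5626, −0.2076), bar about 0.294 high and clear of the tip at 0.278. I'm advancing along the hook.

```bash
python3 -m crank '[{"delta_pos":[0,0,5],"twist":[0,0,0],"jaw":0},{"delta_pos":[0,0,10],"twist":[0,0,0],"jaw":0},{"delta_pos":[0,0,12],"twist":[0,0,0],"jaw":0},{"delta_pos":[0,0,12],"twist":[0,0,0],"jaw":0},{"delta_pos":[0,0,10],"twist":[0,0,0],"jaw":0},{"delta_pos":[0,0,5],"twist":[0,0,0],"jaw":0},{"delta_pos":[0,0,0],"twist":[0,0,0],"jaw":0},{"delta_pos":[0,0,0],"twist":[0,0,0],"jaw":0}]'
python3 g.py .5626 -.2076 .305 -11.66
```

```text
clock: 11.8
position: [0.5468, -0.204, 0.3108]
orientation: [0.703, 0.072, 0.704, -0.071]
ft_force: [-0.9, 0.3, -6.4]
grip_width: 0.0241
clk 11.8 pos [ 0.5468 -0.204   0.3108] F [-0.88  0.33 -6.37] w 0.0241 yaw y -11.59 down [-6.e-04  4.e-04 -1.e+00] q [-0.53  0.03  1.69  0.    1.43 -1.9 ]
tool delta mm [ 5.8 -0.4 16.2] twist x 0.07
twist [ 0.07 -0.04 -0.02]
```

```bash
python3 -m crank '[{"delta_pos":[0,0,7],"twist":[0,0,0],"jaw":0},{"delta_pos":[0,0,6],"twist":[0,0,0],"jaw":0},{"delta_pos":[0,0,1.5],"twist":[0,0,0],"jaw":0},{"delta_pos":[4,0,0],"twist":[0,0,0],"jaw":0},{"delta_pos":[6,0,0],"twist":[0,0,0],"jaw":0},{"delta_pos":[5,0,0],"twist":[0,0,0],"jaw":0},{"delta_pos":[3,0,0],"twist":[0,0,0],"jaw":0},{"delta_pos":[0,0,0],"twist":[0,0,0],"jaw":0}]'
python3 g.py .5626 -.2076 .279 -11.66
python3 - <<'E'
from station import manip
import cv2,numpy as np
for n in ['scene','wrist']:
    c=manip.get_calibration(n); p,d=manip.camera(n); np.savez(n+'4.npz',p=p,d=d,K=c['intrinsics'],T=c['pose'])
    if n=='scene': p=cv2.resize(p[150:330,150:310],(640,720))[:600]
    cv2.imwrite(f'pics/{n}4.png',p[:,:,::-1])
E
```

```text
clock: 12.6
position: [0.561, -0.2068, 0.2906]
orientation: [0.703, 0.072, 0.704, -0.071]
ft_force: [-0.1, -0.3, -6.2]
grip_width: 0.024
clk 12.6 pos [ 0.561  -0.2068  0.2906] F [-0.15 -0.31 -6.15] w 0.024 yaw y -11.61 down [-0.0023  0.0011 -1.    ] q [-0.52  0.07  1.68 -0.    1.4  -1.89]
tool delta mm [11.6 -0.5  1.8] twist x 0.05
twist [ 0.05 -0.14 -0.03]
```

View pics/scene4.png

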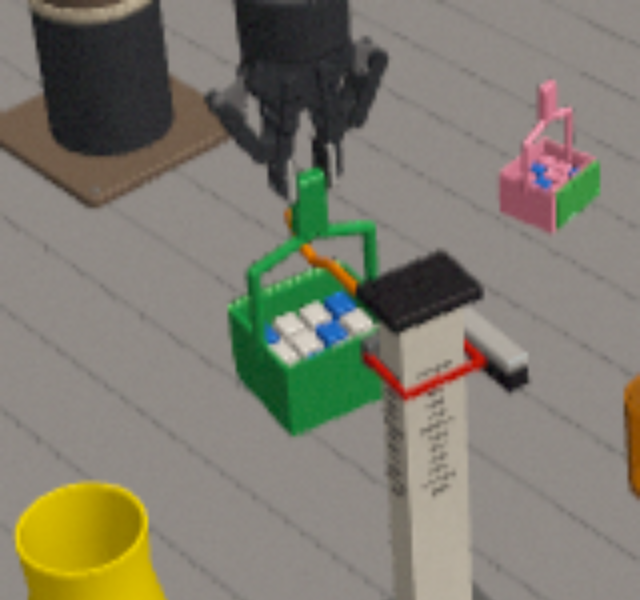

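View pics/wrist4.png

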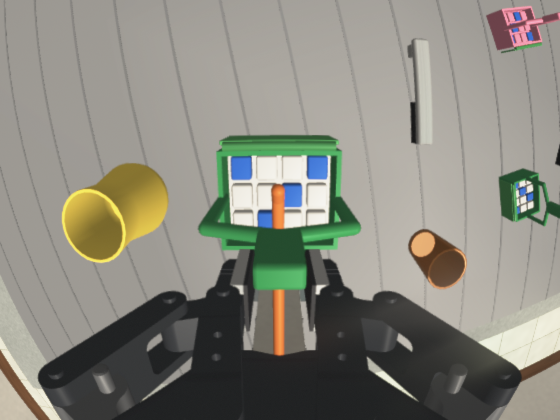

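The hook passes through the opening, centred under the bar, with its tip at wrist (278,190). In the scene crop the red collar is still at the top. Now the slow lowering.

```bash
python3 -m crank '[{"delta_pos":[2.5,-0.5,1.5],"twist":[0,-0.1,0],"jaw":0},{"delta_pos":[2.5,0,0],"twist":[0,0,0],"jaw":0},{"delta_pos":[2.5,0,0],"twist":[0,0,0],"jaw":0},{"delta_pos":[2.5,0,0],"twist":[0,0,0],"jaw":0},{"delta_pos":[2.5,0,0],"twist":[0,0,0],"jaw":0},{"delta_pos":[2.5,0,0],"twist":[0,0,0],"jaw":0},{"delta_pos":[2.5,0,0],"twist":[0,0,0],"jaw":0},{"delta_pos":[2.5,0,0],"twist":[0,0,0],"jaw":0}]'
python3 g.py .5626 -.2076 .279 -11.66
```

```text
clock: 13.5
position: [0.5632, -0.2081, 0.2713]
orientation: [0.704, 0.071, 0.703, -0.072]
ft_force: [-0.7, -0.4, -5.2]
grip_width: 0.0239
clk 13.5 pos [ 0.5632 -0.2081  0.2713] F [-0.69 -0.44 -5.23] w 0.0239 yaw y -11.61 down [ 0.0024 -0.0011 -1.    ] q [-0.52  0.08  1.7   0.    1.36 -1.89]
tool delta mm [-7.7  0.4 -0.7] twist x 0.05
twist [0.05 0.15 0.03]
```

```bash
python3 -m crank '[{"delta_pos":[2.5,0,-0.5],"twist":[0,0.1,0],"jaw":0},{"delta_pos":[2.5,0,0],"twist":[0,0,0],"jaw":0},{"delta_pos":[2.5,0,0],"twist":[0,0,0],"jaw":0},{"delta_pos":[2.5,0,0],"twist":[0,0,0],"jaw":0},{"delta_pos":[2.5,0,0],"twist":[0,0,0],"jaw":0},{"delta_pos":[2.5,0,0],"twist":[0,0,0],"jaw":0},{"delta_pos":[2.5,0,0],"twist":[0,0,0],"jaw":0},{"delta_pos":[2.5,0,0],"twist":[0,0,0],"jaw":0}]'
python3 g.py .5626 -.2076 .25 -11.66; python3 avg.py 8
```

```text
clock: 14.3
position: [0.5632, -0.2081, 0.2516]
orientation: [0.704, 0.071, 0.703, -0.072]
ft_force: [0.3, -0.1, -2.2]
grip_width: 0.024
clk 14.3 pos [ 0.5632 -0.2081  0.2516] F [ 0.34 -0.07 -2.25] w 0.024 yaw y -11.6 down [ 0.0026 -0.0017 -1.    ] q [-0.52  0.09  1.72 -0.    1.32 -1.89]
tool delta mm [ 1.6  0.4 -0.7] twist x 0.06
twist [0.06 0.16 0.06]
F [-0.601  0.191 -3.249] sd [0.66 0.58 0.52] eff [-7.6000e-02 -3.5491e+01 -3.1962e+01 -1.2000e-02 -1.9700e-01  0.0000e+00] sd [0.053 0.42  0.321 0.011 0.053 0.   ] pos [ 0.5631 -0.2081  0.2515] [0.0001 0.     0.0003]
```

```bash
python3 - <<'E'
from station import manip
import cv2,numpy as np
for n in ['scene','wrist']:
    c=manip.get_calibration(n); p,d=manip.camera(n); np.savez(n+'5.npz',p=p,d=d,K=c['intrinsics'],T=c['pose'])
    if n=='scene': p=cv2.resize(p[150:330,150:310],(640,720))[:600]
    cv2.imwrite(f'pics/{n}5.png',p[:,:,::-1])
E
python3 -m crank '[{"delta_pos":[2.5,0,0],"twist":[0,0.1,0],"jaw":0},{"delta_pos":[2.5,0,0],"twist":[0,0,0],"jaw":0},{"delta_pos":[2.5,0,0],"twist":[0,0,0],"jaw":0},{"delta_pos":[2.5,0,0],"twist":[0,0,0],"jaw":0},{"delta_pos":[2.5,0,0],"twist":[0,0,0],"jaw":0},{"delta_pos":[2.5,0,0],"twist":[0,0,0],"jaw":0},{"delta_pos":[2.5,0,0],"twist":[0,0,0],"jaw":0},{"delta_pos":[0,0,0],"twist":[0,0,0],"jaw":0}]'
python3 avg.py 16; python3 g.py .5626 -.2076 .22 -11.66
```

```text
clock: 15.6
position: [0.5633, -0.2082, 0.2335]
orientation: [0.704, 0.071, 0.703, -0.072]
ft_force: [-0.7, 0.1, -1.4]
grip_width: 0.0243
F [-1.455  0.844 -1.904] sd [0.38 0.46 0.45] eff [-1.6300e-01 -3.4686e+01 -3.1047e+01 -1.7000e-02 -4.0900e-01  1.0000e-03] sd [0.013 0.075 0.069 0.002 0.026 0.   ] pos [ 0.5634 -0.2082  0.234 ] [0.     0.     0.0001]
clk 16.4 pos [ 0.5634 -0.2082  0.2339] F [-1.17  0.25 -1.1 ] w 0.0242 yaw y -11.6 down [ 0.0014 -0.0016 -1.    ] q [-0.52  0.1   1.74 -0.    1.29 -1.89]
tool delta mm [13.9  0.4 -0.9] twist x 0.06
twist [0.06 0.1  0.07]
```

View pics/scene5.png

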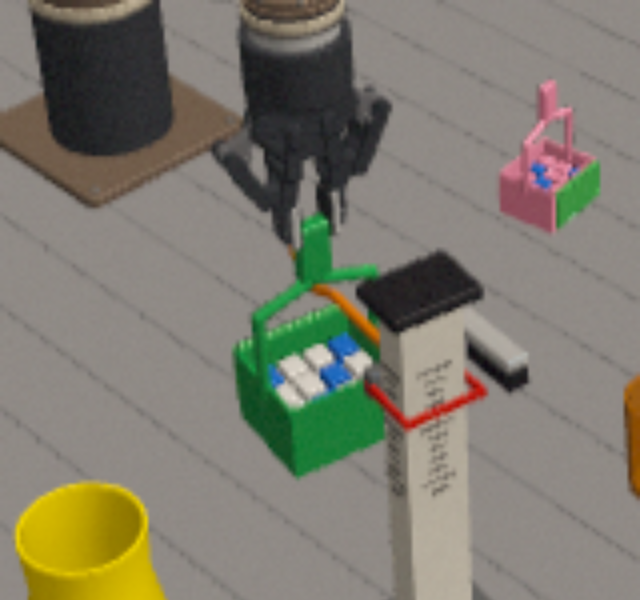

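View pics/wrist5.png

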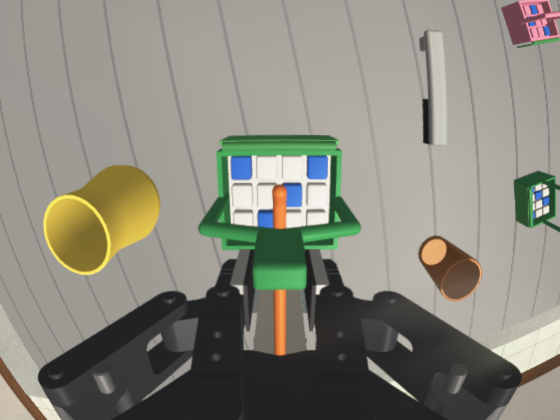

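In the wrist view the bar at (280,232) crosses the hook near the dip. The force shows about −1.6 N along the hook, so the bar is leaning on the column-side slope. I'll shift back 1.5 mm and remeasure before taking more load off.

```bash
python3 -m crank '[{"delta_pos":[0,0,-0.8],"twist":[0,0,0],"jaw":0},{"delta_pos":[0,0,-0.8],"twist":[0,0,0],"jaw":0},{"delta_pos":[0,0,0],"twist":[0,0,0],"jaw":0},{"delta_pos":[0,0,0],"twist":[0,0,0],"jaw":0},{"delta_pos":[0,0,0],"twist":[0,0,0],"jaw":0},{"delta_pos":[0,0,0],"twist":[0,0,0],"jaw":0},{"delta_pos":[0,0,0],"twist":[0,0,0],"jaw":0},{"delta_pos":[0,0,0],"twist":[0,0,0],"jaw":0}]'
python3 avg.py 16; python3 g.py .5626 -.2076 .22 -11.66
python3 - <<'E'
from h import *
p,d,K,T=load('wrist5'); W=fcloud(d,K,T)
hsv=cv2.cvtColor(p,cv2.COLOR_RGB2HSV).astype(int)
o=(hsv[...,0]>3)&(hsv[...,0]<16)&(hsv[...,1]>150)&(W[...,2]>.18)&(W[...,2]<.3)&(W[...,1]<-.15)
h=W[o]
for a in np.arange(.526,.66,.006):
    m=np.abs(h[:,0]-a)<.003
    if m.any(): print(np.median(h[m],0).round(4),m.sum())
E
```

```text
clock: 17.2
position: [0.563, -0.2081, 0.2346]
orientation: [0.706, 0.071, 0.701, -0.072]
ft_force: [0.3, 0.8, -2.3]
grip_width: 0.0242
F [ 0.007  0.509 -1.917] sd [0.57 0.36 0.51] eff [-2.9600e-01 -3.4589e+01 -3.0684e+01 -1.2000e-01 -1.5000e-01  1.0000e-03] sd [0.001 0.004 0.002 0.    0.001 0.   ] pos [ 0.563  -0.2081  0.2346] [0. 0. 0.]
clk 18.0 pos [ 0.563  -0.2081  0.2346] F [-0.55  0.4  -2.01] w 0.0241 yaw y -11.61 down [ 0.0056 -0.0027 -1.    ] q [-0.52  0.1   1.75  0.    1.29 -1.89]
tool delta mm [14.6  0.5 -0.6] twist x 0.05
twist [0.05 0.34 0.09]
[ 0.5325 -0.2016  0.2501] 111
[ 0.5377 -0.2023  0.2465] 86
[ 0.5444 -0.2039  0.2382] 99
[ 0.5499 -0.205   0.2353] 96
[ 0.5563 -0.2063  0.2323] 97
[ 0.5594 -0.2062  0.2306] 12
[ 0.5984 -0.2152  0.2417] 77
[ 0.604  -0.216   0.2416] 95
[ 0.6102 -0.2171  0.2417] 95
[ 0.616  -0.2183  0.2417] 84
[ 0.6218 -0.2199  0.2419] 85
[ 0.6281 -0.2214  0.2418] 80
[ 0.634  -0.2224  0.2419] 67
[ 0.6399 -0.2234  0.242 ] 68
[ 0.646  -0.2245  0.242 ] 64
[ 0.6495 -0.2223  0.241 ] 3
```

```bash
python3 -m crank '[{"delta_pos":[2.5,0,0],"twist":[0,0.1,0],"jaw":0},{"delta_pos":[2.5,0,0],"twist":[0,0.1,0],"jaw":0},{"delta_pos":[2.5,0,0],"twist":[0,0,0],"jaw":0},{"delta_pos":[2.5,0,0],"twist":[0,0,0],"jaw":0},{"delta_pos":[2,0,0],"twist":[0,0,0],"jaw":0},{"delta_pos":[1,0,0],"twist":[0,0,0],"jaw":0},{"delta_pos":[0,0,0],"twist":[0,0,0],"jaw":0},{"delta_pos":[0,0,0],"twist":[0,0,0],"jaw":0}]'
python3 avg.py 20; python3 g.py .5626 -.2076 .215 -11.66
```

```text
clock: 18.8
position: [0.5632, -0.2081, 0.2211]
orientation: [0.704, 0.071, 0.703, -0.072]
ft_force: [-0.3, 0.7, -0.7]
grip_width: 0.024
F [-0.473  0.759 -0.491] sd [0.51 0.55 0.53] eff [-3.6300e-01 -3.4125e+01 -2.9947e+01 -1.3700e-01 -2.4500e-01  1.0000e-03] sd [0.002 0.024 0.022 0.002 0.014 0.   ] pos [ 0.5631 -0.2082  0.2211] [0.     0.     0.0001]
clk 19.8 pos [ 0.5631 -0.2082  0.221 ] F [0.21 0.85 0.08] w 0.0242 yaw y -11.61 down [ 0.0021 -0.002  -1.    ] q [-0.52  0.11  1.76 -0.    1.27 -1.89]
tool delta mm [ 6.   0.5 -0.6] twist x 0.05
twist [0.05 0.14 0.09]
```

```bash
python3 -m crank '[{"delta_pos":[1,0.5,-0.2],"twist":[0,0.1,0],"jaw":0},{"delta_pos":[1,0.5,-0.2],"twist":[0,0,0],"jaw":0},{"delta_pos":[1,0,0],"twist":[0,0,0],"jaw":0},{"delta_pos":[0.5,0,0],"twist":[0,0,0],"jaw":0},{"delta_pos":[0,0,0],"twist":[0,0,0],"jaw":0},{"delta_pos":[0,0,0],"twist":[0,0,0],"jaw":0},{"delta_pos":[0,0,0],"twist":[0,0,0],"jaw":0},{"delta_pos":[0,0,0],"twist":[0,0,0],"jaw":0}]'
python3 avg.py 30; python3 g.py .5626 -.2076 .215 -11.66
```

```text
clock: 20.6
position: [0.5631, -0.2081, 0.2177]
orientation: [0.704, 0.07, 0.703, -0.073]
ft_force: [-0.8, 0.9, 0.6]
grip_width: 0.0242
F [-0.648  0.111 -0.33 ] sd [0.46 0.49 0.45] eff [ 1.6000e-02 -3.3987e+01 -2.9564e+01  1.7000e-02 -1.4500e-01 -0.0000e+00] sd [0.001 0.005 0.003 0.    0.002 0.   ] pos [ 0.5631 -0.208   0.2177] [0. 0. 0.]
clk 22.1 pos [ 0.5631 -0.2081  0.2177] F [-0.22  0.06 -0.49] w 0.0243 yaw y -11.61 down [ 0.0011 -0.0042 -1.    ] q [-0.52  0.12  1.76 -0.    1.26 -1.89]
tool delta mm [ 2.7  0.3 -0.6] twist x 0.05
twist [0.05 0.11 0.22]
```

The residual is about 0.15 to 0.3 N by averaged force. I'll cross-check with the much quieter joint torques through a small planar arm model.

```bash
python3 - <<'E'
import numpy as np
from station import manip
from scipy.optimize import fsolve, least_squares
s=manip.read_state(); q=s['q']; p=s['position']; e=s['effort']
print(q.round(4),e.round(3),p, 'sum',q[1]+q[2]+q[4])
A=dict(q2=.28721,s=.28721+1.578213,r=np.hypot(.17115177,.65219156),z=.20819797)
B=dict(q2=q[1],s=q[1]+q[2],r=np.hypot(*p[:2]),z=p[2])
M=np.array([[np.sin(A['q2']),np.sin(A['s'])],[np.sin(B['q2']),np.sin(B['s'])]]); L=np.linalg.solve(M,[A['r'],B['r']]); print('L2 L3',L)
for X in (A,B): print('h-D',X['z']-L[0]*np.cos(X['q2'])-L[1]*np.cos(X['s']))
E
```

```text
[-0.5214  0.116   1.76   -0.0032  1.2626 -1.8886] [ 1.6000e-02 -3.3987e+01 -2.9562e+01  1.7000e-02 -1.4400e-01 -0.0000e+00] [ 0.56313572 -0.20805336  0.21767208] sum 3.1385619436690813
L2 L3 [0.43049652 0.57719598]
h-D -0.03705684758176811
h-D -0.03651534229534226
```

```bash
cat > tq.py <<'E'
import numpy as np, sys
from station import manip
from scipy.optimize import fsolve
L2,L3,H,D=.4305,.5772,-.0368,.247
ik=lambda r,z:fsolve(lambda v:[L2*np.sin(v[0])+L3*np.sin(v[1])-r,H+L2*np.cos(v[0])+L3*np.cos(v[1])-z],[.1,1.9])
a=np.array([.28721,1.86542]); b=ik(np.hypot(.5503,.2007),.1578)
Aa=-29.262/np.sin(a[1]); Ab=-27.84/np.sin(b[1]); Ba=(-40.598+29.262)/np.sin(a[0]); Bb=(-33.34+27.84)/np.sin(b[0])
if len(sys.argv)>1: print('A',Aa,Ab,'B',Ba,Bb,'ik',b)
def est(q,e):
    q2,s=q[1],q[1]+q[2]
    t3=e[2]-(Aa+Ab)/2*np.sin(s); Fr=e[4]/D
    dz=L3*np.cos(s)-D; dr=L3*np.sin(s)
    Fz=(t3+Fr*dz)/dr
    t2=e[1]-(Aa+Ab)/2*np.sin(s)-Ba*np.sin(q2); dz2=dz+L2*np.cos(q2); dr2=dr+L2*np.sin(q2)
    return Fr,Fz,(t2+Fr*dz2)/dr2
if __name__=='__main__':
    S=manip.read_state(); print('Fr,Fz(t3),Fz(t2)',np.round(est(S['q'],S['effort']),3),'Fy~',S['effort'][0]/np.hypot(*S['position'][:2]))
E
python3 tq.py v; python3 - <<'E'
from tq import *
for r,z,e in [((.4858,-.1998),.3239,[0,-28.529,-33.969,0,-.094]),((.563,-.2081),.2346,[0,-34.589,-30.684,0,-.15]),((.5631,-.2082),.2211,[0,-34.125,-29.947,0,-.245]),((.5503,.2007),.1578,[0,-33.34,-27.84,0,-.006])]:
    v=ik(np.hypot(*r),z); print(z,est([0,v[0],v[1]-v[0]],e))
E
```

```text
A -30.57963079576683 -30.40597643714594 B -40.0172812495503 -41.34606816085421 ik [0.133419  1.9845715]
Fr,Fz(t3),Fz(t2) [-0.582 -0.423 -0.461] Fy~ 0.027459157139292804
0.3239 (-0.3805668016194332, np.float64(-6.215924754649083), np.float64(-5.232178836548525))
0.2346 (-0.6072874493927125, np.float64(-1.9662394483282084), np.float64(-1.832159327824816))
0.2211 (-0.9919028340080972, np.float64(-0.7080743224365406), np.float64(-0.7747237687631706))
0.1578 (-0.024291497975708502, np.float64(0.1724483943078901), np.float64(-0.16386890959055841))
```

Torque gives about −0.44 N and the force sensor −0.33 N, so slightly more load should come off: about 3 mm lower and 0.5 mm back.

```bash
python3 -m crank '[{"delta_pos":[1,0,-0.3],"twist":[0,0.1,0.1],"jaw":0},{"delta_pos":[1,0,-0.3],"twist":[0,0,0.1],"jaw":0},{"delta_pos":[1,0,0],"twist":[0,0,0],"jaw":0},{"delta_pos":[0.5,0,0],"twist":[0,0,0],"jaw":0},{"delta_pos":[0,0,0],"twist":[0,0,0],"jaw":0},{"delta_pos":[0,0,0],"twist":[0,0,0],"jaw":0},{"delta_pos":[0,0,0],"twist":[0,0,0],"jaw":0},{"delta_pos":[0,0,0],"twist":[0,0,0],"jaw":0}]'
python3 avg.py 30; python3 g.py .5626 -.2076 .215 -11.66; python3 tq.py
```

```text
clock: 22.9
position: [0.5631, -0.2081, 0.2143]
orientation: [0.704, 0.071, 0.703, -0.072]
ft_force: [0.5, 0.4, 0.1]
grip_width: 0.0244
F [-0.182  0.187 -0.075] sd [0.47 0.38 0.49] eff [-2.8000e-02 -3.3848e+01 -2.9218e+01 -5.0000e-03 -7.1000e-02 -0.0000e+00] sd [0.001 0.005 0.003 0.001 0.002 0.   ] pos [ 0.563  -0.2081  0.2143] [0. 0. 0.]
clk 24.4 pos [ 0.563  -0.2081  0.2143] F [-0.63  0.05  1.06] w 0.0241 yaw y -11.61 down [ 1.6e-03 -5.0e-04 -1.0e+00] q [-0.52  0.12  1.76  0.    1.26 -1.89]
tool delta mm [-0.7  0.4 -0.5] twist x 0.05
twist [0.05 0.1  0.01]
Fr,Fz(t3),Fz(t2) [-0.281 -0.125 -0.123] Fy~ -0.04849395996584477
```

The force is −0.08 N and the torque estimate −0.12 N, with lateral forces of 0.3 N or less, so the scale carries the load. I'm opening gently in small steps.

```bash
python3 -m crank '[{"delta_pos":[0.5,0,0],"twist":[0,0,0],"jaw":0},{"delta_pos":[0,0,0],"twist":[0,0,0],"jaw":0.27},{"delta_pos":[0,0,0],"twist":[0,0,0],"jaw":0.29},{"delta_pos":[0,0,0],"twist":[0,0,0],"jaw":0.31},{"delta_pos":[0,0,0],"twist":[0,0,0],"jaw":0.33},{"delta_pos":[0,0,0],"twist":[0,0,0],"jaw":0.36},{"delta_pos":[0,0,0],"twist":[0,0,0],"jaw":0.4},{"delta_pos":[0,0,0],"twist":[0,0,0],"jaw":0.44}]'
python3 g.py .5626 -.2076 .215 -11.66; python3 tq.py
python3 - <<'E'
from station import manip
import cv2,numpy as np
for n in ['scene','wrist']:
    c=manip.get_calibration(n); p,d=manip.camera(n); np.savez(n+'6.npz',p=p,d=d,K=c['intrinsics'],T=c['pose'])
    if n=='scene': p=cv2.resize(p[150:330,150:310],(640,720))[:600]
    cv2.imwrite(f'pics/{n}6.png',p[:,:,::-1])
E
```

```text
clock: 25.2
position: [0.5633, -0.2083, 0.2139]
orientation: [0.704, 0.071, 0.703, -0.072]
ft_force: [-1.0, -0.2, -0.6]
grip_width: 0.0377
clk 25.2 pos [ 0.5633 -0.2083  0.2139] F [-0.95 -0.15 -0.58] w 0.0377 yaw y -11.61 down [ 0.0024 -0.0011 -1.    ] q [-0.52  0.12  1.76  0.    1.26 -1.89]
tool delta mm [-1.1  0.5 -0.8] twist x 0.05
twist [0.05 0.15 0.03]
Fr,Fz(t3),Fz(t2) [-0.023 -0.113 -0.123] Fy~ -0.0005242368093807912
```

View pics/wrist6.png

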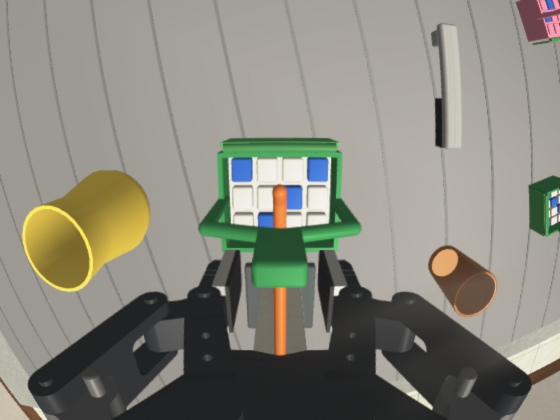

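View pics/scene6.png

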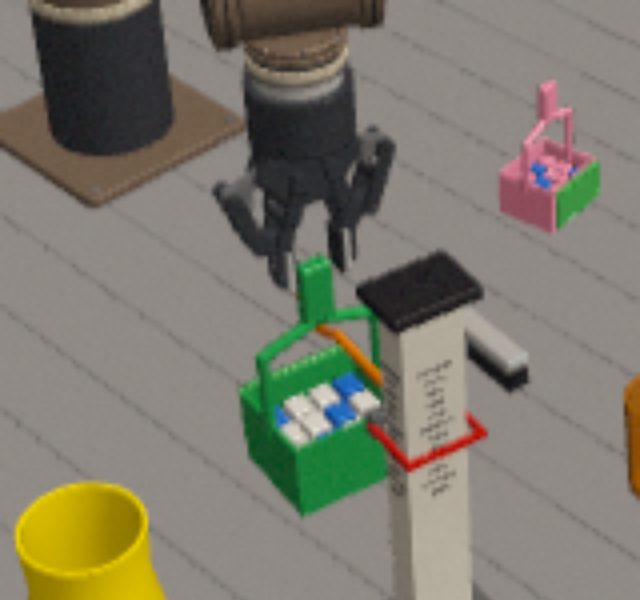

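The fingers are off. The residual torque reading is the same as just before release, so there was almost no jump, and the caddy hangs in the dip. I'm opening wider and retreating straight up.

```bash
python3 -m crank '[{"delta_pos":[0,0,0],"twist":[0,0,0],"jaw":0.5},{"delta_pos":[0,0,0],"twist":[0,0,0],"jaw":0.6},{"delta_pos":[0,0,0],"twist":[0,0,0],"jaw":0.7},{"delta_pos":[-4,0,0],"twist":[0,0,0],"jaw":0.7},{"delta_pos":[-8,0,0],"twist":[0,0,0],"jaw":0.7},{"delta_pos":[-10,0,0],"twist":[0,0,0],"jaw":0.7},{"delta_pos":[-10,0,0],"twist":[0,0,0],"jaw":0.7},{"delta_pos":[-8,0,0],"twist":[0,0,0],"jaw":0.7}]'
python3 g.py .5626 -.2076 .3 -11.66
python3 -m crank '[{"delta_pos":[-15,0,0],"twist":[0,0,0],"jaw":0.7},{"delta_pos":[-20,0,0],"twist":[0,0,0],"jaw":0.7},{"delta_pos":[-20,0,0],"twist":[0,0,0],"jaw":0.7},{"delta_pos":[-15,0,0],"twist":[0,0,0],"jaw":0.7},{"delta_pos":[-5,0,0],"twist":[0,0,0],"jaw":0.7},{"delta_pos":[0,0,0],"twist":[0,0,0],"jaw":0.7},{"delta_pos":[0,0,0],"twist":[0,0,0],"jaw":0.7},{"delta_pos":[0,0,0],"twist":[0,0,0],"jaw":0.7}]'
python3 - <<'E'
from station import manip
from h import *
for k,n in enumerate(['scene','wrist','top','wrist']):
    c=manip.get_calibration(n); p,d=manip.camera(n); np.savez(f'{n}7_{k}.npz',p=p,d=d,K=c['intrinsics'],T=c['pose'])
    if n=='wrist':
        W=fcloud(d,c['intrinsics'],c['pose']); hsv=cv2.cvtColor(p,cv2.COLOR_RGB2HSV).astype(int)
        g=(hsv[...,0]>50)&(hsv[...,0]<90)&(hsv[...,1]>100)&(np.linalg.norm(W[...,:2]-[.5626,-.2076],axis=-1)<.08)
        t=W[g]; zt=np.nanpercentile(t[:,2],98); b=t[t[:,2]>zt-.006]; print('block top',b.mean(0).round(4),'underside z',(b[:,2].mean()-.191).round(4))
        r=t[(t[:,2]>zt-.137)&(t[:,2]<zt-.118)]; print('rim z',np.median(r,0),r.min(0),r.max(0))
    cv2.imwrite(f'pics/{n}7_{k}.png',p[:,:,::-1])
E
```

```text
clock: 26.1
position: [0.5629, -0.2081, 0.2565]
orientation: [0.704, 0.071, 0.703, -0.072]
ft_force: [0.6, -0.5, -0.1]
grip_width: 0.0595
clk 26.1 pos [ 0.5629 -0.2081  0.2565] F [ 0.61 -0.54 -0.07] w 0.0595 yaw y -11.61 down [ 1.4e-03 -5.0e-04 -1.0e+00] q [-0.52  0.09  1.72  0.    1.33 -1.89]
tool delta mm [-43.5   0.4  -0.4] twist x 0.05
twist [0.05 0.09 0.01]
clock: 26.9
position: [0.5632, -0.2083, 0.3408]
orientation: [0.706, 0.071, 0.701, -0.072]
ft_force: [1.0, 0.9, -0.1]
grip_width: 0.0599
block top [ 0.5614 -0.2073  0.2482] underside z 0.0572
rim z [ 0.52700679 -0.19922729  0.12281039] [ 0.50680003 -0.26368316  0.11248434] [ 0.61475543 -0.15196271  0.13134173]
block top [ 0.5615 -0.2072  0.2482] underside z 0.0572
rim z [ 0.52711184 -0.19931389  0.1228265 ] [ 0.50688433 -0.26421127  0.112357  ] [ 0.61506876 -0.15181862  0.13062661]
```

View pics/scene7_0.png

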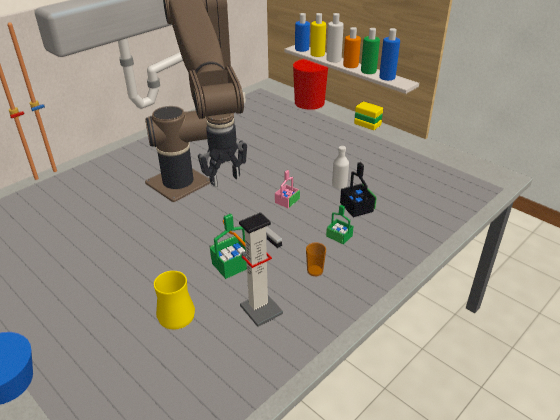

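View pics/wrist7_3.png

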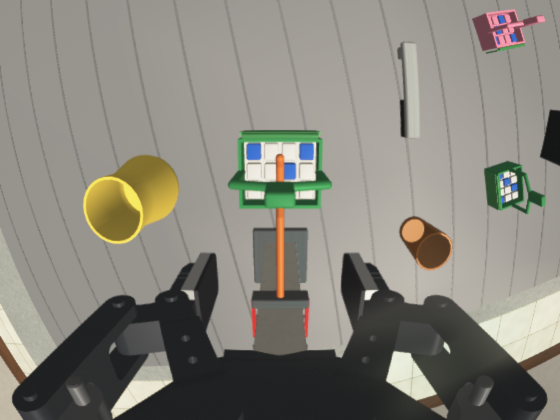

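The caddy hangs on the hook, with the block at wrist (280,200), its underside about 57 mm off the floor and stationary between frames. The gripper is well above it. One last check on stillness and bystanders, then I'll hand in.

```bash
python3 - <<'E'
from h import *
def cen(n):
    p,d,K,T=load(n); W=cloud(d,K,T); out={}
    for k,(c,r,z0) in dict(jar=((.735,-.005),.07,.01),holder=((.56,-.43),.09,.01),bottle=((.474,.42),.08,.01),brush=((.49,.008),.1,.01)).items():
        m=(np.linalg.norm(W[...,:2]-np.array(c),axis=-1)<r)&(W[...,2]>z0)&(W[...,2]<.2); out[k]=W[m].mean(0).round(4)
    return out
a,b=cen('top0'),cen('top7_2')
for k in a: print(k,a[k],b[k])
from station import manip
for i in range(2):
    c=manip.get_calibration('wrist'); p,d=manip.camera('wrist'); W=fcloud(d,c['intrinsics'],c['pose']); hsv=cv2.cvtColor(p,cv2.COLOR_RGB2HSV).astype(int)
    g=(hsv[...,0]>50)&(hsv[...,0]<90)&(hsv[...,1]>100)&(np.linalg.norm(W[...,:2]-[.5626,-.2076],axis=-1)<.08)
    t=W[g]; zt=np.nanpercentile(t[:,2],98); print(t[t[:,2]>zt-.006].mean(0).round(4))
s=manip.read_state(); print(s['clock'],np.abs(s['joint_vel']).max())
manip.finish_job()
E
```

```text
jar [ 0.7345 -0.0056  0.0667] [ 0.7345 -0.006   0.0664]
holder [ 0.5605 -0.4256  0.0829] [ 0.5498 -0.4553  0.0971]
bottle [0.4739 0.416  0.1061] [0.474  0.4161 0.1064]
brush [0.4902 0.009  0.0339] [0.4908 0.009  0.034 ]
[ 0.5614 -0.2073  0.2482]
[ 0.5612 -0.2073  0.2482]
27.2 0.004108883862374084
the job is handed in; nothing more can be done
```

```bash
python3 - <<'E'
from h import *
for n in ['scene0','scene7_0','top0','top7_2']:
    p=load(n)[0]; hsv=cv2.cvtColor(p,cv2.COLOR_RGB2HSV); m=(abs(hsv[...,0].astype(int)-27)<6)&(hsv[...,1]>180)
    N,L,S,C=cv2.connectedComponentsWithStats(m.astype(np.uint8)); i=1+S[1:,4].argmax(); print(n,S[i],C[i].round(1))
E
```

```text
scene0 [ 154  271   41   58 1834] [173.1 300.1]
scene7_0 [ 154  271   41   58 1834] [173.1 300.1]
top0 [ 392  197   44   34 1134] [413.4 213.1]
top7_2 [418 202  18  25 233] [428.2 215.6]
```

The green caddy was weighed and is hanging free in the hook's dip. I handed the job in at about 27 s, and no verdict is reported.

- **Lift and hang:** I gripped the block across y, lifted the caddy and passed its handle over the hook tip. I then lowered it at about 25 mm/s. The caddy weighs about 5.8 N (0.6 kg).
- **Release:** I let go with about 0.1 N left in the hand, by both the force sensor and a joint-torque estimate. Sideways force was 0.3 N or less. The torque reading was the same just after release, so the jump should have been very small. I had no direct reading of pointer speed.
- **Last checks:** The handle block was over the dip to about 1–2 mm and still to 0.2 mm between frames. The caddy's underside was about 57 mm above the floor. The gripper was well clear of it.
- **Bystanders:** The jar, squeeze bottle and grout brush moved less than 1 mm.
- **One check disagreed:** The top camera showed the brush holder's measured centre shifted by about 30 mm. The scene camera shows exactly the same yellow pixels for it before and after. The top view now shows only part of the holder, most likely because the arm is in the way, so I take it as unmoved. I made that comparison after handing in.

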